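# Load the paint shaker from the hanging rack

## Task

Two lidded paint pots hang by their hooks on the bench rack: lift the wide one up and off its bar and stand it fully down in the round cup of the paint shaker. Then swing the shaker's hold-down bar over its lid until the bar lies level, home in its catch. Do not drop the pot, and leave the narrow pot and the other things on the bench where they are.

Things in the scene. Friction and masses are not known exactly. Their poses are not given: they have to be found in the camera images.
- rack: Fixed bench rack, at the robot's left or right: two level steel bars 280 mm long along its y, one above the other, on two posts at y = +-145 mm, 102 mm tall. Origin on the table under the upper bar, z up. Upper bar 6 mm thick (x) and 12 mm tall, top edge 100 mm up; lower bar 10 mm tall, centred 65 mm up. The pots hang on its +x side, either one at either end, axes 30 mm from the upper bar.
- wide_pot: Pot to move: white body 50 mm across, 54 mm tall; black lid 45 mm across, 16 mm tall on top. 0.14 kg. Origin: centre of underside, z up (52 mm above the table when hung). At -x a steel hook 16 mm wide: plate 48-52 mm up, out to 36 mm from the axis, with a 3 mm lip turned down to 34 mm up; its 8 mm slot sits over the upper bar, so raise it over 14 mm to unhook. Its back leans on the lower bar.
- narrow_pot: The other hanging pot, to be left alone: same look, height and hook, but 34 mm in diameter with a 30 mm lid. Origin: centre of its underside.
- shaker: Paint shaker, fixed for the episode: grey base 125 (x) x 105 (y) x 34 mm, a black round cup in its middle, an aluminium hinge post at x = +50 mm (124 mm tall) and a forked aluminium catch post at x = -50 mm (fork tips 120 mm up, 20 mm between the tips). Origin on the table under the cup's axis, z up.
- cup_floor (a point): Centre of the cup's inner floor, 38 mm above the table, axes as the shaker's. The cup is open above, 57 mm across inside at its foot, flaring to about 66 mm at its rim, and 18 mm deep. A pot fully down has its underside on this floor and its lid top 108 mm above the table.
- bar (a joint): Angle of the hold-down bar in rad: 0 is closed (level over the cup, lying in the catch fork), about 1.57 upright, it starts open at 1.8 to 2.2 leaning back beyond the hinge. Raised, it stays where it is left; below about 0.6 rad its own weight (50 g) lowers it. Moving it takes under 1 N at the handle.
- bar_hinge (a point): The bar's hinge, on the shaker 50 mm to +x of the cup's axis and 115 mm above the table; the hinge line runs along the shaker's y and the axes are the shaker's.
- bar_handle (a point): Point to hold on the bar, 130 mm from its hinge (the bar is 150 mm long, 14 mm wide, 8 mm thick, steel). Handle = hinge + 130 mm * (-cos a, 0, sin a) in the shaker's axes, a the joint angle. When closed it lies 30 mm beyond the catch post, on the shaker's -x side, 115 mm above the table, and the bar's underside passes 3 mm above a seated pot's lid.
- tape_roll: Roll of white tape lying flat, 72 mm in diameter, 22 mm tall, to be left alone. Origin: centre of its underside.
- carton: Closed cardboard carton 70 x 150 x 45 mm, to be left alone. Origin: centre of its underside.
- pliers: Pliers with orange handles, about 145 mm long, 13 mm tall, lying along their x, to be left alone. Origin at the underside near the joint.
There are look-alikes about, which are no part of the job. What is shaped like the wide_pot but pink is not meant. Several things have the shape of the shaker; the one meant has the colours described above.

How it is judged:
By the outcome, as a careful person would: the job done as asked, in the order asked, and still so for the second after the job is handed in, with the robot touching nothing.
It also fails if it takes over 67 s, if anything falls off the work surface, if the arm or the gripper's body presses on something with over 40 N, if the wrist force passes 120 N, or if a joint passes its speed limit or range.

## Robot

A 6-joint arm with a two-finger parallel gripper is mounted at the origin on the work surface. World frame = base frame: x ahead of the robot, y to its left, z up, the work surface at z = 0. Lengths are in m, angles in rad, forces in N, time in s.
With the tool pointing down it reaches from about 0.15 to 0.775 m from the base axis. Payload 6.1 kg.
Tool frame: the origin (TCP) lies at the very end of the fingers, on their centre line; the grasp point (between the pads) lies 19 mm behind it; z points along the fingers, y is the line along which they close (so a half turn about z gives the same grasp; the last joint's range is limited). The gripper opens to 85 mm and grips with 20 to 120 N. Pads are 22 mm wide; open, the fingers measure 114 mm over their backs; the gripper's body (76 mm by 85 mm) begins 54 mm behind the grasp point. The pads swing forward as they close: fully open they stand 13 mm farther back than shut.
Start: joints at [1.163, 0.126, -0.04, 1.405, 0, 1.571], TCP at [0.208, 0.482, 0.231] pointing down, gripper open.
Joint ranges: [-2.72, 2.72], [-0.95, 1.95], [-1.27, 1.35], [-1.78, 2.02], [-1.46, 1.47], [-3.14, 3.14]. Speed limits (rad/s): [2.39, 2.39, 3.01, 3.14, 3.14, 3.14].

## Interface

Orientations are given as a unit quaternion [x, y, z, w].
In Python, from cell import manip gives the robot as it stands.
- The arm moves only by the tool jog_arm, never from a script. Its argument "motion" is a list that holds one entry, the list of rows, each a list of 7 numbers: the shift along the world's x, y, z in m, then the turn, a rotation vector about the world's x, y, z in rad, then the finger opening in m, from 0 to 0.0854. In form: [[[dx, dy, dz, ax, ay, az, gripper], ...]]. A call has 1 to 8 rows; each row is the pose to reach, as a shift and turn from the pose commanded when the call began; what a row does not reach only later rows make up. A row lasts 1/8 s, in which the tool goes at most 62.5 mm and 10.7 degrees, less where a joint would pass 70% of its speed; a pose out of reach is approached as far as the arm can. A call with a gripper value outside its range is refused whole. The fingers move at their own pace and stop on an object; the grip force is fixed at half the most. Time passes only in rows, so rows that repeat a pose let the fingers close. It gives the time, the measured TCP pose, the force, the opening and the grip force at its end, in the units of the state.
- manip.get_state(): the state, without advancing time (a new reading comes with each control period).
- manip.camera(name): name is "scene" or "top" or "wrist"; returns a dict with "image" (384x512x3 uint8, red, green, blue), "K" (3x3 intrinsics, pixels), "position" and "orientation" of the camera in the world. Camera axes: x right, y down, z forward; pixel columns grow to the right and rows downward; lengths in m; the calibration is good to about 2 mm. A picture is of the moment at which its call begins. There is no depth.
- manip.close_job(): hands the job in; it is judged then, once.
The state is a dict: "t": time; "joint_positions": joint angles; "joint_vel": joint speeds; "effort": joint torques, N m; "tcp_pos": TCP position; "ee_rot": TCP orientation; "contact_force": force on the tool from outside, world axes, zero at the start; "moment": the same for the moment, N m; "grip_width": finger opening in m; "grip_force": force on a finger pad.
Only numpy, scipy, OpenCV 4.12 (cv2) and the standard library are available. Lean on these libraries where they do the work, as an engineer would, in place of code of your own. Each camera call takes 0.05 s, during which the arm holds its last target. There are 200 camera calls.

## Working session

There is one attempt and no reset: what is moved stays moved. The work goes in short steps, Python scripts to look and compute and a tool call to move; the robot and the scene stay as the last step left them, time stands still between calls to the robot, and variables do not carry over. Pictures are saved under pics/ and viewed, at most 10 in all, crops included, and the job is handed in when it is done.

Besides the shell and the picture viewer there is one more tool, called as name(argument=value, ...), one argument or row to a line, values as JSON. jog_arm: Moves the arm, as the interface text tells. Its arguments: {"type":"object","properties":{"motion":{"type":"array","items":{"type":"array","items":{"type":"array","items":{"type":"number"}}}}},"required":["motion"]}

```bash
ls; mkdir -p pics; cat > h.py <<'E'
import numpy as np, cv2
from cell import manip
from scipy.spatial.transform import Rotation as R
def shot(n,f=None):
    c=manip.camera(n)
    c['image']=np.array(c['image'])
    if f: cv2.imwrite(f'pics/{f}.png',c['image'][:,:,::-1]); np.savez(f'pics/{f}.npz',**{k:np.array(v) for k,v in c.items()})
    return c
def load(f): return dict(np.load(f'pics/{f}.npz'))
def ray(c,u,v):
    d=R.from_quat(c['orientation']).as_matrix()@np.linalg.inv(np.array(c['K']))@np.array([u,v,1.])
    return np.array(c['position']),d
def onz(c,u,v,z):
    p,d=ray(c,u,v); return p+d*(z-p[2])/d[2]
def proj(c,P):
    q=np.array(c['K'])@(R.from_quat(c['orientation']).as_matrix().T@(np.array(P)-np.array(c['position'])))
    return q[:2]/q[2]
E
python3 - <<'E'
from h import *
a=shot('top','top0');b=shot('scene','scene0')
cv2.imwrite('pics/both.png',cv2.resize(np.vstack([a['image'],b['image']])[:,:,::-1],None,fx=.78,fy=.78))
for c in(a,b):print(c['K'],c['position'],c['orientation'])
print(manip.get_state())
E
```

```text
pics
[[490.04808904   0.         250.99312377]
 [  0.         490.04808904 191.54536757]
 [  0.           0.           1.        ]] [ 0.34124599 -0.06031035  1.36980927] [-0.69577774  0.71178771 -0.06723135  0.06878617]
[[404.4560621    0.         259.33243786]
 [  0.         404.4560621  200.22060108]
 [  0.           0.           1.        ]] [1.15243586 0.0679223  0.73638276] [ 0.58523928  0.73172358 -0.27530398 -0.21513554]
{'t': 0.1, 'joint_positions': array([ 1.16301256e+00,  1.26343753e-01, -4.04954496e-02,  1.40538925e+00,
        4.76093197e-05,  1.57081563e+00]), 'joint_vel': array([ 1.83077575e-05, -2.29585271e-03,  1.62647970e-03, -4.35749779e-04,
       -4.17156718e-05,  3.44599329e-04]), 'effort': array([ 1.06778509e-04, -4.36903167e+01,  3.53607488e+01,  1.36592856e-02,
        1.10191311e-04, -5.56208988e-06]), 'tcp_pos': array([0.20804777, 0.48162884, 0.230599  ]), 'ee_rot': array([ 2.02491536e-01,  9.79283751e-01, -6.96411398e-04, -1.68294661e-04]), 'contact_force': array([ 0.7575828 , -0.32999823, -0.42259807]), 'moment': array([ 0.0183073 , -0.03969036,  0.048755  ]), 'grip_force': 0.0, 'grip_width': 0.08474087861557639}
```

View pics/top0.png

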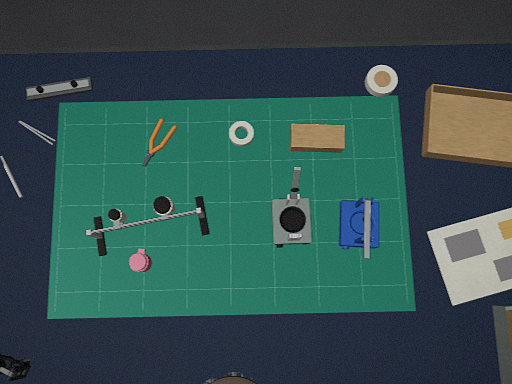

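View pics/scene0.png

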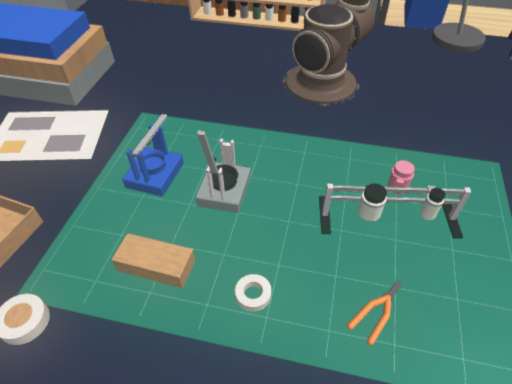

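Top view: the pots on the rack are at about (163,205), with the larger lid (wide), and (115,215) (narrow). The pink look-alike is at (139,261). There are two shakers: grey with a black cup at (292,220), and blue at (360,223). The white pot with the larger lid and the grey shaker fit the description. I'll confirm both in a crop and measure.

```bash
python3 - <<'E'
from h import *
a=load('top0');b=load('scene0')
A=a['image'];B=b['image']
c1=cv2.resize(A[150:285,75:345][:,:,::-1],(800,400),interpolation=cv2.INTER_CUBIC)
c2=cv2.resize(B[105:245,120:490][:,:,::-1],(800,303),interpolation=cv2.INTER_CUBIC)
cv2.imwrite('pics/crop.png',cv2.resize(np.vstack([c1,c2]),(680,598)))
def dark(x0,x1,y0,y1,z):
    m=np.zeros(A.shape[:2],np.uint8); m[y0:y1,x0:x1]=(A[y0:y1,x0:x1].max(2)<55)*255
    cs,_=cv2.findContours(m,0,2); k=max(cs,key=cv2.contourArea)
    (u,v),r=cv2.minEnclosingCircle(k); M=cv2.moments(k); u2,v2=M['m10']/M['m00'],M['m01']/M['m00']
    print((u,v),r,(u2,v2),onz(a,u2,v2,z), 'diam', np.linalg.norm(onz(a,u+r,v,z)-onz(a,u-r,v,z)))
dark(145,180,190,217,.122); dark(105,125,205,224,.122); dark(275,310,200,236,.056)
for u,v in [(88,233),(203,210)]: print(onz(a,u,v,.102))
print(proj(a,[0,0,0]),proj(a,[.208,.482,.231]))
# grey base corners
m=np.zeros(A.shape[:2],np.uint8); s=A[190:250,265:320].astype(int); m[190:250,265:320]=((s.max(2)-s.min(2)<25)&(s.mean(2)>70))*255
k=max(cv2.findContours(m,0,2)[0],key=cv2.contourArea); r=cv2.minAreaRect(k); print(r,[onz(a,*p,.034) for p in cv2.boxPoints(r)])
E
```

```text
(161.64285278320312, 204.5) 8.607762336730957 (161.6590524534687, 204.668358714044) [0.55550086 0.1711563  0.122     ] diam 0.04450541722366996
(114.11111450195312, 214.0) 5.736056804656982 (113.97171717171716, 214.15555555555554) [0.53356549 0.2936756  0.122     ] diam 0.029571589143697462
(291.9827575683594, 219.22413635253906) 12.934239387512207 (292.1349288935137, 219.19250780437045) [ 0.51892229 -0.16968433  0.056     ] diam 0.06983966936648008
[0.48873632 0.36531647 0.102     ]
[0.54228379 0.06640626 0.102     ]
[233.10325369 420.81444639] [ 11.30446544 353.55164871]
((290.9482727050781, 217.54331970214844), (51.006614685058594, 38.48435974121094), 86.90594482421875) [array([ 0.59616223, -0.11391964,  0.034     ]), array([ 0.5995612 , -0.22073979,  0.034     ]), array([ 0.45826222, -0.22188668,  0.034     ]), array([ 0.45499694, -0.11718921,  0.034     ])]
```

View pics/crop.png

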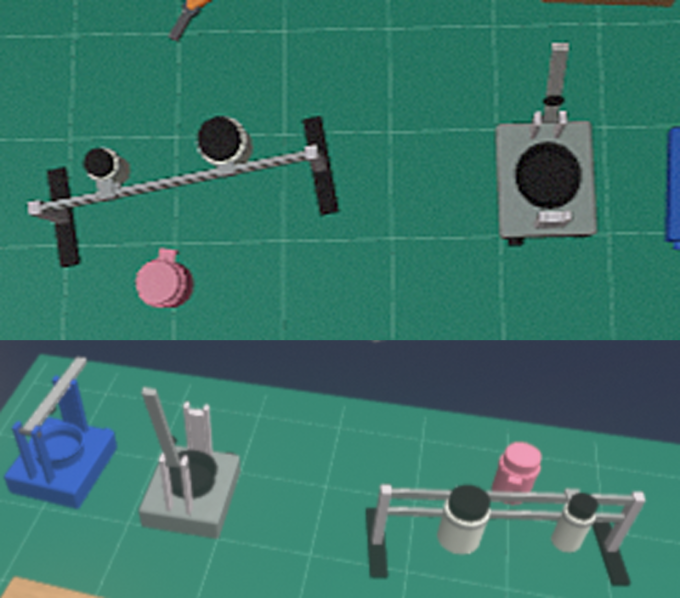

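The crop confirms it: the wide white pot (lid 44.5 mm) hangs near the rack's right post, and the grey shaker has a black cup and an aluminium bar leaning back. I'll move above the wide pot.

jog_arm(
  motion=[
    [[0.043,-0.039,0,0,0,0.07,0.085],[0.087,-0.078,0,0,0,0.15,0.085],[0.13,-0.116,0,0,0,0.22,0.085],[0.174,-0.155,0,0,0,0.29,0.085],[0.217,-0.194,0,0,0,0.37,0.085],[0.26,-0.233,0,0,0,0.44,0.085],[0.304,-0.272,0,0,0,0.51,0.085],[0.3475,-0.3105,0,0,0,0.585,0.085]],
  ],
)

```text
t: 1.1
tcp_pos: [0.5568, 0.1699, 0.2309]
ee_rot: [-0.09, 0.996, 0.0, -0.0]
contact_force: [0.2, 2.9, 0.3]
grip_width: 0.0852
grip_force: 0.0
```

jog_arm(
  motion=[
    [[0,0,0,0,0,0,0.085],[0,0,0,0,0,0,0.085]],
  ],
)

```text
t: 1.35
tcp_pos: [0.5554, 0.1713, 0.2307]
ee_rot: [-0.088, 0.996, 0.0, -0.001]
contact_force: [0.6, -0.5, 0.9]
grip_width: 0.0849
grip_force: 0.0
```

```bash
python3 - <<'E'
from h import *
c=shot('wrist','w1'); print(c['position'],c['K'][0],R.from_quat(c['orientation']).as_matrix())
s=manip.get_state();print(s['tcp_pos'],s['ee_rot'],s['joint_positions'])
print(proj(c,[.5555,.171,.122]))
E
```

```text
[0.48633964 0.15823283 0.37361987] [275.46414836   0.         254.88877836] [[-1.76678664e-01  9.45246344e-01  2.74397520e-01]
 [ 9.84268391e-01  1.69849598e-01  4.86502660e-02]
 [-6.19822433e-04  2.78676270e-01 -9.60384898e-01]]
[0.5550335  0.17182487 0.23102777] [-8.85774844e-02  9.96069169e-01  6.56672164e-05 -4.86312659e-04] [3.00049426e-01 2.34290188e-01 9.08072668e-02 1.42823684e+00
 3.32454669e-04 1.22661802e-01]
[255.41927333 190.3319958 ]
```

View pics/w1.png

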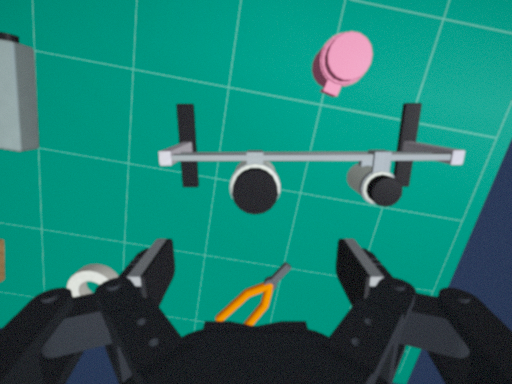

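The wide lid is at (255,190), within 1 px of the prediction, and the bar is level in the image, so the yaw is right. I'll descend and grip.

jog_arm(
  motion=[
    [[0,0,-0.03,0,0,0,0.085],[0,0,-0.06,0,0,0,0.085],[0,0,-0.09,0,0,0,0.085],[0,0,-0.115,0,0,0,0.085],[0,0,-0.135,0,0,0,0.085],[0,0,-0.15,0,0,0,0.085],[0,0,-0.15,0,0,0,0.085],[0,0,-0.15,0,0,0,0.07]],
  ],
)

```text
t: 2.4
tcp_pos: [0.556, 0.1719, 0.0822]
ee_rot: [-0.089, 0.996, 0.0, 0.001]
contact_force: [0.1, 0.6, 0.4]
grip_width: 0.0708
grip_force: 0.0
```

jog_arm(
  motion=[
    [[0,0,0,0,0,0,0.06],[0,0,0,0,0,0,0.05],[0,0,0,0,0,0,0.04],[0,0,0,0,0,0,0.03],[0,0,0,0,0,0,0.03],[0,0,0,0,0,0,0.03]],
  ],
)

```text
t: 3.15
tcp_pos: [0.5562, 0.1714, 0.0823]
ee_rot: [-0.088, 0.996, 0.0, 0.001]
contact_force: [-0.3, -0.7, 5.7]
grip_width: 0.0483
grip_force: 61.1
```

jog_arm(
  motion=[
    [[0,0,0.006,0,0,0,0.03],[0,0,0.012,0,0,0,0.03],[0,0,0.02,0,0,0,0.03],[0,0,0.03,0,0,0,0.03],[0,0,0.05,0,0,0,0.03],[0,0,0.08,0,0,0,0.03],[0,0,0.11,0,0,0,0.03],[0,0,0.13,0,0,0,0.03]],
  ],
)

```text
t: 4.15
tcp_pos: [0.5557, 0.1715, 0.2135]
ee_rot: [-0.089, 0.996, 0.0, 0.001]
contact_force: [-0.1, -0.1, -1.0]
grip_width: 0.048
grip_force: 62.0
```

```bash
python3 - <<'E'
from h import *
c=shot('wrist','w2');b=shot('scene','s2')
cv2.imwrite('pics/v2.png',np.hstack([cv2.resize(c['image'],(400,300)),b['image'][40:240,230:500][:,:][:, :].repeat(1,0)[:200].copy() if 0 else cv2.resize(b['image'][40:240,230:497],(400,300))])[:,:,::-1])
s=manip.get_state();print(s['tcp_pos'],s['contact_force'],s['grip_width'],s['grip_force'])
E
```

```text
[0.55650736 0.17175039 0.21429894] [ 0.54231971 -0.06883443 -1.13208487] 0.048609962279398275 62.02191710472107
```

View pics/v2.png

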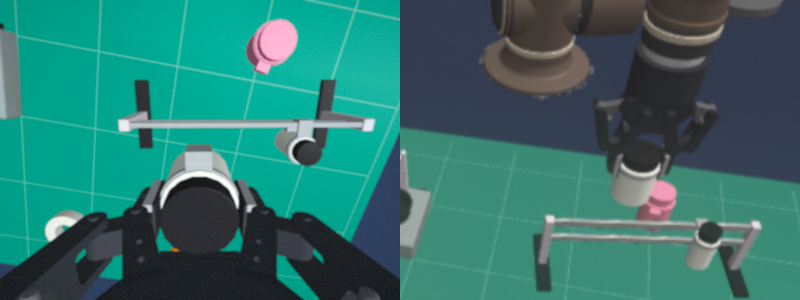

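The wide pot is off the rack and held upright, and the narrow pot still hangs. Next I'll carry it over the shaker.

jog_arm(
  motion=[
    [[-0.003,-0.03,0.0,0,0,-0.02,0.03],[-0.008,-0.075,0.0,0,0,-0.04,0.03],[-0.013,-0.12,0,0,0,-0.06,0.03],[-0.018,-0.165,0,0,0,-0.08,0.03],[-0.023,-0.21,0,0,0,-0.1,0.03],[-0.028,-0.255,0,0,0,-0.12,0.03],[-0.033,-0.3,0,0,0,-0.14,0.03],[-0.037,-0.325,0,0,0,-0.158,0.03]],
  ],
)

```text
t: 5.25
tcp_pos: [0.5177, -0.1554, 0.2103]
ee_rot: [-0.008, 1.0, 0.0, -0.001]
contact_force: [0.2, -0.5, -0.9]
grip_width: 0.0485
grip_force: 62.2
```

jog_arm(
  motion=[
    [[0,-0.016,0,0,0,0,0.03],[0,-0.016,0,0,0,0,0.03],[0,-0.016,0,0,0,0,0.03]],
  ],
)

```text
t: 5.62
tcp_pos: [0.5188, -0.1687, 0.211]
ee_rot: [-0.01, 1.0, 0.0, -0.0]
contact_force: [0.6, 0.2, -1.2]
grip_width: 0.0484
grip_force: 62.2
```

```bash
python3 - <<'E'
from h import *
c=shot('wrist','w3');b=shot('scene','s3')
cv2.imwrite('pics/v3.png',np.hstack([cv2.resize(c['image'],(400,300)),cv2.resize(b['image'][40:220,130:370],(400,300))])[:,:,::-1])
s=manip.get_state();print(s['tcp_pos'],s['ee_rot'],s['contact_force'],s['grip_width'])
for p in [(.519,-.17,.056),(.469,-.171,.12),(.469,-.171+.016,.12),(.519,-.17,.18),(.459,-.22,.034)]:print(proj(c,p))
E
```

```text
[ 0.51886331 -0.16857163  0.21121911] [-1.03508184e-02  9.99946416e-01  1.53035739e-04 -5.11307222e-05] [-0.24573536 -0.5535109  -0.78100481] 0.048114259700866344
[254.32286002 178.92142855]
[254.22507363 138.28503129]
[273.35212081 138.70500694]
[253.94143934 221.11593097]
[211.03120702 121.49372467]
```

View pics/v3.png

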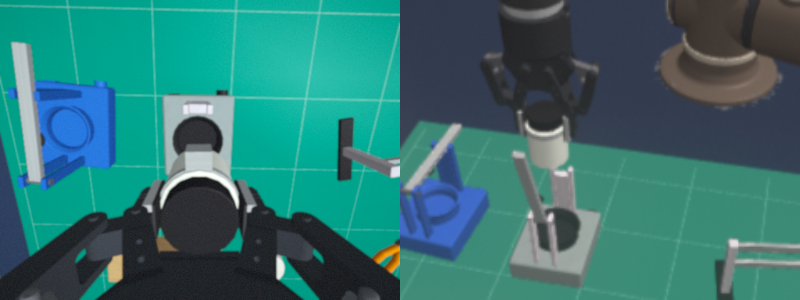

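The fork at about (253,137) and the cup centre column at about 254 match the predictions. The pot is lined up, so I'll lower it.

jog_arm(
  motion=[
    [[0,0,-0.02,0,0,0,0.03],[0,0,-0.045,0,0,0,0.03],[0,0,-0.07,0,0,0,0.03],[0,0,-0.09,0,0,0,0.03],[0,0,-0.105,0,0,0,0.03],[0,0,-0.115,0,0,0,0.03],[0,0,-0.122,0,0,0,0.03],[0,0,-0.126,0,0,0,0.03]],
  ],
)

```text
t: 6.72
tcp_pos: [0.5189, -0.1696, 0.0853]
ee_rot: [-0.01, 1.0, -0.0, 0.0]
contact_force: [-0.2, -0.1, -0.4]
grip_width: 0.0483
grip_force: 62.2
```

jog_arm(
  motion=[
    [[0,0,-0.003,0,0,0,0.03],[0,0,-0.006,0,0,0,0.03],[0,0,-0.009,0,0,0,0.03],[0,0,-0.012,0,0,0,0.03],[0,0,-0.014,0,0,0,0.03],[0,0,-0.014,0,0,0,0.03]],
  ],
)

```text
t: 7.48
tcp_pos: [0.5186, -0.1695, 0.0712]
ee_rot: [-0.01, 1.0, 0.0, -0.0]
contact_force: [0.9, 0.4, -1.5]
grip_width: 0.048
grip_force: 62.2
```

jog_arm(
  motion=[
    [[0,0,-0.001,0,0,0,0.03],[0,0,-0.002,0,0,0,0.03],[0,0,-0.002,0,0,0,0.03]],
  ],
)

```text
t: 7.85
tcp_pos: [0.5187, -0.1696, 0.0692]
ee_rot: [-0.01, 1.0, 0.0, -0.0]
contact_force: [0.1, -0.5, -0.3]
grip_width: 0.0484
grip_force: 62.2
```

jog_arm(
  motion=[
    [[0,0,-0.001,0,0,0,0.03],[0,0,-0.0015,0,0,0,0.03],[0,0,-0.0015,0,0,0,0.03]],
  ],
)

```text
t: 8.22
tcp_pos: [0.5188, -0.1696, 0.0685]
ee_rot: [-0.01, 1.0, -0.0, 0.0]
contact_force: [-2.1, 0.4, 5.8]
grip_width: 0.0484
grip_force: 62.7
```

Contact came at the expected height. I'll release and rise.

jog_arm(
  motion=[
    [[0,0,0,0,0,0,0.055],[0,0,0,0,0,0,0.065],[0,0,0,0,0,0,0.075],[0,0,0,0,0,0,0.08],[0,0,0.01,0,0,0,0.08],[0,0,0.03,0,0,0,0.08],[0,0,0.06,0,0,0,0.08],[0,0,0.09,0,0,0,0.08]],
  ],
)

```text
t: 9.22
tcp_pos: [0.5187, -0.1695, 0.1594]
ee_rot: [-0.01, 1.0, -0.0, 0.0]
contact_force: [0.3, -0.9, 0.0]
grip_width: 0.08
grip_force: 0.0
```

jog_arm(
  motion=[
    [[-0.02,0,0.05,0,0,0,0.08],[-0.06,0,0.1,0,0,0,0.08],[-0.1,0,0.14,0,0,0,0.08],[-0.12,0.03,0.15,0,0,0,0.08],[-0.12,0.06,0.15,0,0,0,0.08],[-0.12,0.1,0.15,0,0,0,0.08],[-0.12,0.13,0.15,0,0,0,0.08],[-0.12,0.13,0.15,0,0,0,0.08]],
  ],
)

```text
t: 10.22
tcp_pos: [0.3985, -0.0383, 0.3087]
ee_rot: [-0.011, 1.0, -0.0, 0.001]
contact_force: [0.8, 0.0, 0.4]
grip_width: 0.0799
grip_force: 0.0
```

```bash
python3 - <<'E'
from h import *
c=shot('top','t4');b=shot('scene','s4')
cv2.imwrite('pics/v4.png',np.hstack([cv2.resize(c['image'][150:255,235:375],(400,300),interpolation=2),cv2.resize(b['image'][110:230,160:320],(400,300),interpolation=2)])[:,:,::-1])
s=manip.get_state();print(s['tcp_pos'],s['contact_force'])
for z in (.108,.14):print(proj(c,[.519,-.17,z]),proj(b,[.519,-.17,z]))
# bar tip predictions in scene/top
for a in np.arange(1.7,2.3,.1):
    P=np.array([.569-.15*np.cos(a),-.169,.115+.15*np.sin(a)]);print(round(a,1),proj(b,P),proj(c,P))
E
```

```text
[ 0.39868703 -0.03961813  0.30835339] [ 0.40593737 -0.3484116   0.30108233]
[293.81801365 216.43546388] [221.1113257  158.22245551]
[294.84660389 214.64659056] [219.96536943 147.56343268]
1.7 [204.49582072 121.95498452] [297.69874271 177.19002455]
1.8 [202.18197806 128.04063371] [297.3384503  171.24681868]
1.9 [199.97551812 134.751355  ] [296.93265923 165.65404276]
2.0 [197.91354119 141.99779089] [296.48759487 160.48022483]
2.1 [196.03145274 149.67548181] [296.0099181  155.78452552]
2.2 [194.36172136 157.66750641] [295.50654714 151.6159529 ]
```

View pics/v4.png

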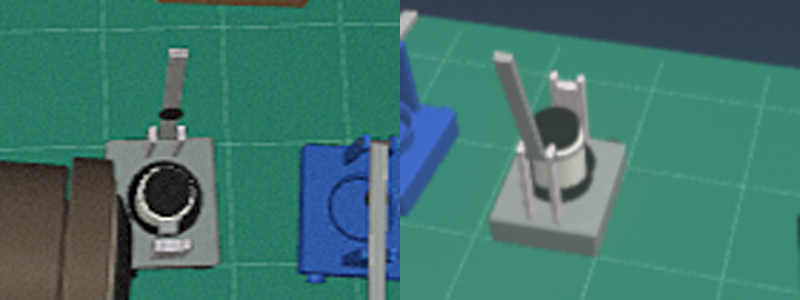

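The pot stands in the cup with its lid at (293.5,215.5), predicted (293.8,216.4). The bar tip at top (297,167) and scene (202,132) gives a ≈ 1.86. I'll go around behind the bar with the fingers closed.

jog_arm(
  motion=[
    [[0.035,0,0,0,0,0,0.0],[0.07,0,0,0,0,0,0.0],[0.105,0,0,0,0,0,0.0],[0.14,0,-0.01,0,0,0,0.0],[0.175,0,-0.02,0,0,0,0.0],[0.21,0,-0.04,0,0,0,0.0],[0.245,0,-0.06,0,0,0,0.0],[0.28,0,-0.072,0,0,0,0.0]],
  ],
)

```text
t: 11.32
tcp_pos: [0.6796, -0.0413, 0.2344]
ee_rot: [-0.009, 1.0, -0.0, -0.001]
contact_force: [0.0, 0.0, 0.2]
grip_width: 0.0003
grip_force: 0.0
```

jog_arm(
  motion=[
    [[0,-0.025,0,0,0,0,0.0],[0,-0.05,0,0,0,0,0.0],[0,-0.075,0,0,0,0,0.0],[0,-0.1,0,0,0,0,0.0],[0,-0.12,0,0,0,0,0.0],[0,-0.129,0,0,0,0,0.0],[0,-0.129,0,0,0,0,0.0]],
  ],
)

```text
t: 12.2
tcp_pos: [0.6787, -0.1691, 0.2357]
ee_rot: [-0.009, 1.0, 0.0, -0.0]
contact_force: [-0.3, 0.3, 0.2]
grip_width: 0.0003
grip_force: 0.0
```

```bash
python3 - <<'E'
from h import *
b=shot('scene','s5');c=shot('wrist','w5')
cv2.imwrite('pics/v5.png',np.hstack([cv2.resize(c['image'],(400,300)),cv2.resize(b['image'][50:230,120:360],(400,300),interpolation=2)])[:,:,::-1])
s=manip.get_state();print(s['tcp_pos'],s['ee_rot'],s['contact_force'])
H=np.array([.569,.115]);x0,z0=s['tcp_pos'][[0,2]]
for a in (1.86,1.57,1.3,1.05,.8,.6,.4,.2,0):
    r=.115 if a>1.2 else .125
    if a<.3:r=.14
    p=H+r*np.array([-np.cos(a),np.sin(a)])+.004*np.array([np.sin(a),np.cos(a)])+[.011,0]
    print(a,p.round(3),(p-[x0,z0]).round(3))
E
```

```text
[ 0.6787501  -0.16798151  0.23575169] [-9.92068539e-03  9.99950769e-01  1.92740879e-04 -5.77888911e-05] [0.40747107 0.35358131 0.74578562]
1.86 [0.617 0.224] [-0.062 -0.012]
1.57 [0.584 0.23 ] [-0.095 -0.006]
1.3 [0.553 0.227] [-0.126 -0.009]
1.05 [0.521 0.225] [-0.157 -0.01 ]
0.8 [0.496 0.207] [-0.183 -0.028]
0.6 [0.479 0.189] [-0.2   -0.047]
0.4 [0.466 0.167] [-0.212 -0.068]
0.2 [0.444 0.147] [-0.235 -0.089]
0 [0.44  0.119] [-0.239 -0.117]
```

View pics/v5.png

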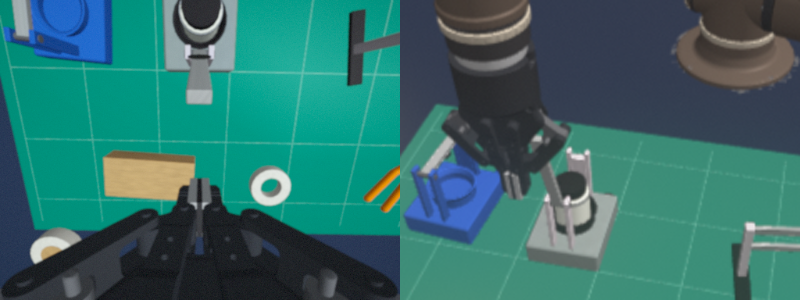

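The closed fingers sit behind the bar and in line with it, both at column 200. Now I'll push it over.

jog_arm(
  motion=[
    [[-0.025,0,-0.006,0,0,0,0],[-0.045,0,-0.01,0,0,0,0],[-0.06,0,-0.012,0,0,0,0],[-0.072,0,-0.01,0,0,0,0],[-0.084,0,-0.008,0,0,0,0],[-0.096,0,-0.006,0,0,0,0],[-0.111,0,-0.007,0,0,0,0],[-0.126,0,-0.009,0,0,0,0]],
  ],
)

```text
t: 13.3
tcp_pos: [0.5522, -0.1686, 0.2271]
ee_rot: [-0.01, 1.0, -0.0, 0.0]
contact_force: [0.1, -0.6, -0.2]
grip_width: -0.0001
grip_force: 0.1
```

jog_arm(
  motion=[
    [[-0.011,0,0,0,0,0,0],[-0.021,0,0,0,0,0,0],[-0.031,0,-0.001,0,0,0,0],[-0.041,0,-0.008,0,0,0,0],[-0.049,0,-0.014,0,0,0,0],[-0.057,0,-0.02,0,0,0,0],[-0.066,0,-0.03,0,0,0,0],[-0.074,0,-0.038,0,0,0,0]],
  ],
)

```text
t: 14.3
tcp_pos: [0.478, -0.1685, 0.188]
ee_rot: [-0.01, 1.0, 0.0, -0.0]
contact_force: [-1.1, 0.2, -0.6]
grip_width: 0.0002
grip_force: 0.0
```

```bash
python3 - <<'E'
from h import *
b=shot('scene','s6');c=shot('wrist','w6')
cv2.imwrite('pics/v6.png',np.hstack([cv2.resize(c['image'],(400,300)),cv2.resize(b['image'][50:230,120:360],(400,300),interpolation=2)])[:,:,::-1])
s=manip.get_state();print(s['tcp_pos'],s['contact_force'])
E
```

```text
[ 0.47742935 -0.16834545  0.18779248] [-0.27631969  0.48770251  0.36487331]
```

View pics/v6.png

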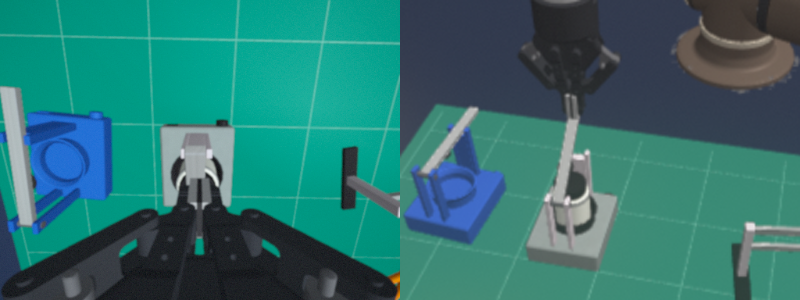

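The bar follows and is now at about 0.6 rad, over the pot and under the fingertips. I'll keep pushing down to the catch.

jog_arm(
  motion=[
    [[-0.008,0,-0.01,0,0,0,0],[-0.014,0,-0.019,0,0,0,0],[-0.022,0,-0.027,0,0,0,0],[-0.031,0,-0.036,0,0,0,0],[-0.037,0,-0.046,0,0,0,0],[-0.041,0,-0.056,0,0,0,0],[-0.042,0,-0.064,0,0,0,0],[-0.042,0,-0.068,0,0,0,0]],
  ],
)

```text
t: 15.4
tcp_pos: [0.4366, -0.1685, 0.1202]
ee_rot: [-0.01, 1.0, 0.0, -0.0]
contact_force: [0.4, -0.9, 0.8]
grip_width: 0.0
grip_force: 0.0
```

jog_arm(
  motion=[
    [[0,0,-0.001,0,0,0,0],[0,0,-0.002,0,0,0,0],[0,0,-0.002,0,0,0,0]],
  ],
)

```text
t: 15.78
tcp_pos: [0.437, -0.1686, 0.119]
ee_rot: [-0.01, 1.0, -0.0, 0.0]
contact_force: [-0.2, 0.3, 1.0]
grip_width: 0.0002
grip_force: 0.2
```

jog_arm(
  motion=[
    [[0,0,-0.001,0,0,0,0],[0,0,-0.002,0,0,0,0],[0,0,-0.002,0,0,0,0]],
  ],
)

```text
t: 16.15
tcp_pos: [0.4371, -0.1687, 0.1186]
ee_rot: [-0.01, 1.0, -0.0, 0.001]
contact_force: [-4.4, 2.1, 12.5]
grip_width: 0.0002
grip_force: 6.1
```

Firm contact at 0.1186 m matches the closed bar's top face (0.119 m). I'll retreat and take a last look.

jog_arm(
  motion=[
    [[0,0,0.01,0,0,0,0],[0,0,0.03,0,0,0,0],[0,0,0.06,0,0,0,0],[-0.02,0,0.1,0,0,0,0],[-0.05,0.02,0.14,0,0,0,0],[-0.08,0.05,0.16,0,0,0,0],[-0.08,0.08,0.16,0,0,0,0],[-0.08,0.11,0.16,0,0,0,0]],
  ],
)

```text
t: 17.15
tcp_pos: [0.3565, -0.0579, 0.2777]
ee_rot: [-0.009, 1.0, -0.0, 0.001]
contact_force: [0.2, 0.7, 0.4]
grip_width: -0.0003
grip_force: 0.0
```

```bash
python3 - <<'E'
from h import *
b=shot('scene','s7');c=shot('top','t7')
def cr(i,y0,y1,x0,x1):return cv2.resize(i[y0:y1,x0:x1],(400,300),interpolation=2)
B,C=b['image'],c['image']
cv2.imwrite('pics/v7.png',np.vstack([np.hstack([cr(C,150,255,235,375),cr(B,110,230,160,320)]),np.hstack([cr(C,0,384,0,512),cr(B,0,384,0,512)])])[:,:,::-1])
for a in (0,.1):
    P=np.array([.569-.15*np.cos(a),-.171,.115+.15*np.sin(a)]);p,q=proj(b,P),proj(c,P);print(p,(p-[160,110])*2.5,q,(q-[235,150])*2.857)
print(manip.get_state()['contact_force'])
E
```

```text
[232.23060566 128.10059968] [180.57651415  45.2514992 ] [295.97059    254.99643053] [174.19297562 299.97480203]
[231.78126175 123.32292119] [179.45315438  33.30730297] [296.46930826 254.3132374 ] [175.61781369 298.02291924]
[0.0965696  1.08789176 0.42237854]
```

View pics/v7.png

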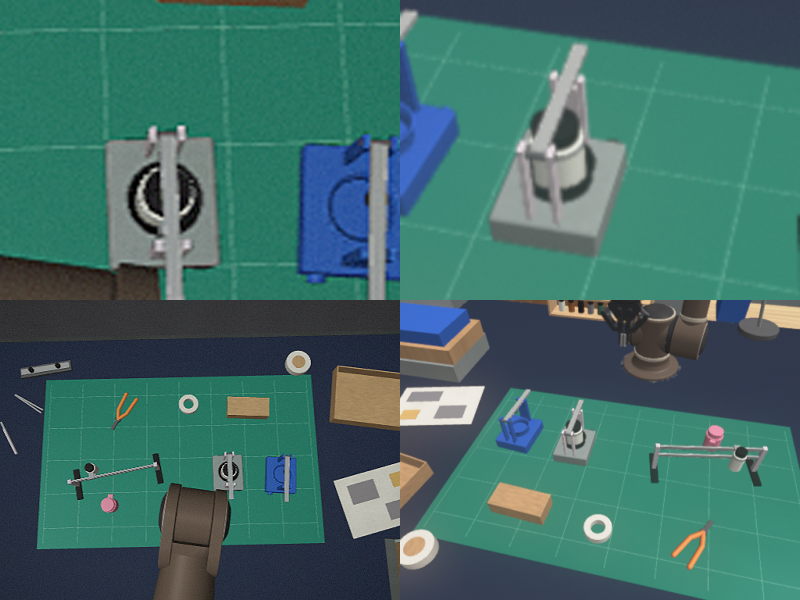

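The bar tip in the scene crop is at about (180,46), against (180.6,45.3) predicted for level. It lies between the fork tips, the pot is seated, and everything else is where it was.

```bash
python3 -c "
from cell import manip
print(manip.close_job())"
```

```text
the job is handed in; nothing more can be done
None
```

The job is handed in at about 17 s of the 67 s allowed: the wide pot stands fully down in the grey shaker's cup, the hold-down bar lies level in its catch, and the narrow pot and other things were left where they were.

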